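# Load separation columns into a latched lift box with a removable crank

## Robot

A 6-joint arm with a two-finger parallel gripper is mounted at the origin on a cart in front of the work surface, level with it; the furniture and walls round the work are solid. World frame = base frame: x ahead of the robot, y to its left, z up, the work surface at z = 0. Lengths are in m, angles in rad, forces in N, time in s.
With the tool pointing down it reaches from about 0.425 to 1.125 m from the base axis. Payload 14.9 kg.
Tool frame: the origin (TCP) lies between the finger pads; the fingertips stand 11 mm ahead of it and the grasp point (between the pads) lies 8 mm behind it; z points along the fingers, y is the line along which they close (so a half turn about z gives the same grasp; the last joint's range is limited). The gripper opens to 91 mm and grips with 3 to 60 N. Pads are 32 mm wide; open, the fingers measure 118 mm over their backs; the gripper's body (76 mm by 178 mm) begins 60 mm behind the grasp point.
Start: joints at [1.09, 0.379, 1.734, -0, 1.028, -0.033], TCP at [0.303, 0.631, 0.225] pointing down, gripper open.
Joint ranges: [-2.77, 2.77], [-0.74, 2.19], [0, 2.66], [-1.06, 4.2], [0.31, 2.87], [-3.08, 3.08]. Speed limits (rad/s): [1.89, 1.89, 2.39, 3.14, 3.14, 3.14].

## Interface

Orientations are given as [roll, pitch, yaw] about the fixed x, y, z axes, in that order (R = Rz(yaw) Ry(pitch) Rx(roll)).
In Python, from plant import ctrl, set_gripper, vision, spot_in, outline_of, landmark_of gives the robot as it stands. Calls block until the motion is done:
- ctrl.goto(position, orientation): joint-space move of the TCP to a pose.
- ctrl.move_straight(position, feed=0.15, frame=None): straight line of the TCP; frame=None keeps the orientation; feed is the mean speed in m/s.
- ctrl.move_joints(angles): joint-space move.
- set_gripper(opening): finger opening in m; the grip force is fixed at half the most; returns when the fingers have stopped.
- ctrl.wait(seconds).
- ctrl.inverse_kinematics(position, orientation): joint angles nearest the present ones, or None.
- vision.read_camera(name): name is "side" or "top"; returns a dict with "color" (400x640x3 uint8, blue, green, red), "camera_matrix" (3x3 intrinsics, pixels), "R" (3x3) and "t" (3): a world point X has camera coordinates R X + t. Camera axes: x right, y down, z forward; pixel columns grow to the right and rows downward; lengths in m; the calibration is good to about 2 mm. A picture is of the moment at which its call begins. There is no depth.
A pose or a line that the arm cannot do raises ctrl.PlanningError and nothing moves.
- ctrl.job_done(): hands the job in; it is judged then, once.
Trained networks look in a picture, given as the dict that the camera call returned (one of the last four; its "shot" number tells which), for a name from the list of things; names that differ only in an ending like _2 or _b are one class to them, and where a whole thing is asked for, a point or a joint stands for the part that bears it (a point fixed in the world has none). Each returns a list of dicts, best first, with "p" (0 to 1); they miss things now and then, are a little off and sometimes report something else, mostly with a low value. They report only what shows in the picture. A call takes as long as a camera call. They do not tell look-alikes from the thing itself.
- spot_in(picture, name): "centre" ([column, row] in pixels, amid what is visible of it).
- outline_of(picture, name): "region" (400x640 bool, what is visible of it) and "centre" ([column, row] in pixels, amid what is visible of it).
- landmark_of(picture, name): "centre" ([column, row] in pixels: a listed point, or the origin of a listed thing).
Readings, each from a call of its own:
- ctrl.get_t(): time.
- ctrl.get_joint_positions(): joint angles.
- ctrl.get_qd(): joint speeds.
- ctrl.get_tau(): joint torques, N m.
- ctrl.get_eef_pos(): TCP position.
- ctrl.get_tool_rot(): TCP orientation.
- ctrl.get_contact_force(): force on the tool from outside, world axes, zero at the start.
- ctrl.get_torque(): the same for the moment, N m.
- ctrl.get_finger_gap(): finger opening in m.
- ctrl.get_gripper_force(): force on a finger pad.
Only numpy, scipy, OpenCV 4.12 (cv2) and the standard library are available. Lean on these libraries where they do the work, as an engineer would, in place of code of your own. Each camera call takes 0.05 s, during which the arm holds its last target. There are 200 camera calls.

## Task

Load the separation columns that lie at the front of the bench, to the left of the white column box, into that box (other columns at the back of the bench stay there): slide its red thumb latch aside so that the sprung cover opens, fit the crank on the square shaft and wind the tray fully up, lay every such column in a bay of the tray (one per bay), and wind the tray fully down again with the crank. Then take the crank off, stand it upright back on the round green mat, and push the cover shut until it latches. Do not knock over the reagent bottle standing on the bench.

Things in the scene. Friction and masses are not known exactly. Their poses are not given: they have to be found in the camera images.
- unit: white column box fixed to the bench. Origin on the bench; x to its back, y to its left. Spans x -112..+95, y -140..+140 mm, rim 75 mm high. Left: well with lifting tray (x -78..78, y -13..123). Right: drive bay, floor 45 mm above the bench (x -78..78, y -132..-25), with the square shaft. Blue-framed cover hinged at the back closes over both; it cannot shut with the crank on or columns raised
- cover (a joint): cover angle (rad): 0 shut, flat on the rim; 1.7 fully open, standing up, leaning 7 deg backwards. A spring always drives it open (0.35 N m shut, 0.15 N m open); push it over and press it down until the latch snaps over its tongue. Held by the latch it rests between 0 and 0.02
- cover_hinge (a point): middle of the cover's hinge line (unit x +88, y 0, z 79.5 mm); the cover turns about the unit's y axis. This point turns with the cover; when shut its axes are the unit's, and its +z is the normal of the outer face
- cover_edge (a point): middle of the cover's free edge on the outer face, 172 mm from the hinge line. The cover is a flat plate 272 mm wide (unit y), 172 mm long, 8 mm thick, with a 12 x 20 mm tongue at the middle of its free edge
- latch (a joint): latch travel (m) to the unit's +y: 0 home (holds the cover), 0.014 end stop; from 0.010 the cover is free and springs up at once. Spring 1.4 N at home, 3.1 N at the stop; it returns by itself. Its ramped bolt is pushed aside and snaps back when the cover is pressed down near its free edge with 5 N or a little more
- latch_tab (a point): middle of the latch's upright red thumb tab, 14 (x) x 16 (y) x 20 mm high; point 93.5 mm above the bench, tab top at 101.5 mm. On its -y side, for 38 mm from the tab's face, lies only the flat latch bar (top 82 mm). Push the tab's -y face to the unit's +y; the cover's edge is 9 mm behind this point in x
- tray (a joint): height of the lifting tray above its lowest position (m): 0 fully down, 0.036 fully up. Moves 12 mm for each turn of the shaft, stays where it is left
- tray_top (a point): centre of the tray's upper face, axes as the unit; 34 mm above the bench when down, 70 mm when up. Tray 150 x 130 mm. Three bays along x, centre lines at y = -42, 0, +42 mm, 24 mm wide between blue guide blocks 8 mm high at x = -43..-29 and +29..+43 mm only (middle free for fingers). A column lies along x in a bay, its middle 8.5 mm above this face
- shaft (a joint): turn of the shaft (rad): 0 tray down, 18.85 (three full turns) tray up, hard stops at both ends; grows clockwise seen from above. Friction about 0.05 N m
- shaft_foot (a point): axis of the upright square shaft at its foot, on the bay floor 45 mm above the bench (unit x -30, y -95 mm). The shaft is 14 x 14 mm, sides along this point's x and y, straight to 19 mm above this point, narrowing to 8.5 mm at its top at 27 mm
- crank_foot (a point): middle of the underside of the crank's hub. Crank, 0.3 kg, stands on its hub: steel, 28 x 28 mm, 62 mm high, with a square 16 mm socket 28 mm deep from below, sides along x and y (fits the shaft in four ways; fully on when the hub stands on the bay floor). A 16 mm wide arm leaves it to +x at 34 to 43 mm height, ending 60 mm from the axis
- crank_hub (a point): point on the hub's axis 46 mm above the foot, where to grip the hub across its y faces (28 mm)
- crank_grip (a point): middle of the crank's black knob: upright round knob 20 mm in diameter, 38 mm high, that spins freely on the arm, 50 mm from the hub's axis in crank +x, from 44.5 to 82.5 mm above the foot
- mat_top (a point): centre of the round green mat, 90 mm in diameter, top 3 mm above the bench, on which the crank is kept
- col1_mid (a point): middle of separation column 1 (brown with black ends, 17 x 142 x 17 mm, 90 g), half-way up; long axis along y, may be absent
- col2_mid (a point): middle of separation column 2 (cream with brown ends, 17 x 112 x 17 mm, 90 g), half-way up; long axis along y, may be absent
- col3_mid (a point): middle of separation column 3 (grey with black ends, 17 x 122 x 17 mm, 90 g), half-way up; long axis along y, may be absent
- bottle: reagent bottle with red cap, 40 mm in diameter, 86 mm high, standing on the bench; bystander, origin under its base
Mind the look-alikes: they are no part of the job. What is shaped like the part that bears col2_mid but blue is not meant.

How it is judged:
By the outcome, as a careful person would: the job done as asked, in the order asked, and still so for the second after the job is handed in, with the robot touching nothing.
Of col1, col2, col3 only 2 to 3 are there at a start; the rules pass over those that are not, and their reading is None.
At some moment in a run one of col1, col2, col3 may be knocked a few centimetres aside while the robot is not near it.
It also fails if it takes over 210 s, if anything falls off the work surface, if the arm or the gripper's body presses on something with over 40 N, if the wrist force passes 120 N, or if a joint passes its speed limit or range.

## Working session

There is one attempt and no reset: what is moved stays moved. The work goes in short steps, each a Python script; the robot and the scene stay as the last script left them, time stands still between calls to the robot, and variables do not carry over. Pictures are saved under pics/ and viewed, at most 16 in all, crops included, and the job is handed in when it is done.

```bash
ls; mkdir -p pics
cat > h.py <<'E'
import numpy as np, cv2
from plant import ctrl,set_gripper,vision,spot_in,outline_of,landmark_of
def shot(n,fn=None,crop=None,s=1):
    p=vision.read_camera(n)
    if fn:
        im=p["color"]
        if crop: im=im[crop[1]:crop[3],crop[0]:crop[2]]
        cv2.imwrite("pics/"+fn,cv2.resize(im,None,fx=s,fy=s,interpolation=cv2.INTER_CUBIC))
    return p
def proj(p,X):
    c=p["R"]@np.asarray(X,float)+p["t"].ravel(); u=p["camera_matrix"]@c; return u[:2]/u[2]
def atz(p,px,z):
    d=p["R"].T@np.linalg.solve(p["camera_matrix"],[px[0],px[1],1.]); o=-p["R"].T@np.ravel(p["t"])
    return o+d*(z-o[2])/d[2]
E
python3 - <<'E'
from h import *
for n in("top","side"):
    p=shot(n,n+"1.png"); print(n,-p["R"].T@np.ravel(p["t"]))
    for k in["unit","cover_hinge","cover_edge","latch_tab","tray_top","shaft_foot","crank_foot","crank_hub","crank_grip","mat_top","col1_mid","col2_mid","col3_mid","bottle"]:
        print(k,[(np.round(d["centre"]).tolist(),round(d["p"],2)) for d in landmark_of(p,k)][:4])
print(ctrl.get_tool_rot(),ctrl.get_t())
E
```

```text
pics
top [0.37388439 0.12528306 1.28608149]
unit [([340.0, 204.0], 0.84), ([462.0, 193.0], 0.29)]
cover_hinge [([346.0, 166.0], 0.81)]
cover_edge [([340.0, 236.0], 0.78)]
latch_tab [([309.0, 235.0], 0.56), ([441.0, 187.0], 0.42)]
tray_top []
shaft_foot [([339.0, 235.0], 0.6)]
crank_foot [([439.0, 187.0], 0.73)]
crank_hub [([443.0, 186.0], 0.7)]
crank_grip [([463.0, 192.0], 0.92), ([175.0, 246.0], 0.15)]
mat_top [([440.0, 188.0], 0.67)]
col1_mid [([232.0, 244.0], 0.54)]
col2_mid [([173.0, 245.0], 0.77), ([162.0, 206.0], 0.48)]
col3_mid [([205.0, 233.0], 0.79), ([440.0, 185.0], 0.59)]
bottle [([207.0, 173.0], 0.64)]
side [ 0.06758202 -0.19946514  1.03623658]
unit [([445.0, 263.0], 0.75), ([258.0, 156.0], 0.65)]
cover_hinge [([353.0, 196.0], 0.77)]
cover_edge [([317.0, 237.0], 0.75), ([334.0, 227.0], 0.45)]
latch_tab [([294.0, 220.0], 0.66)]
tray_top []
shaft_foot [([429.0, 257.0], 0.55)]
crank_foot [([430.0, 258.0], 0.63), ([428.0, 258.0], 0.54)]
crank_hub [([431.0, 253.0], 0.89)]
crank_grip [([444.0, 266.0], 0.79)]
mat_top [([427.0, 260.0], 0.62)]
col1_mid [([237.0, 212.0], 0.44)]
col2_mid [([200.0, 186.0], 0.64), ([211.0, 159.0], 0.51)]
col3_mid [([229.0, 193.0], 0.54), ([258.0, 154.0], 0.25)]
bottle [([428.0, 258.0], 0.25)]
[-3.14155750e+00 -9.69297117e-06  2.69376219e+00] 1.5
```

View pics/top1.png

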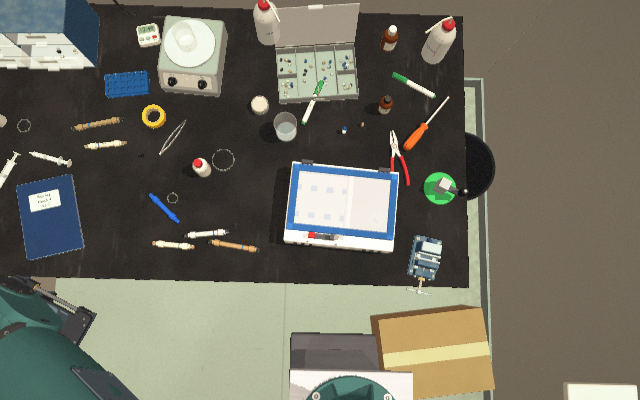

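View pics/side1.png

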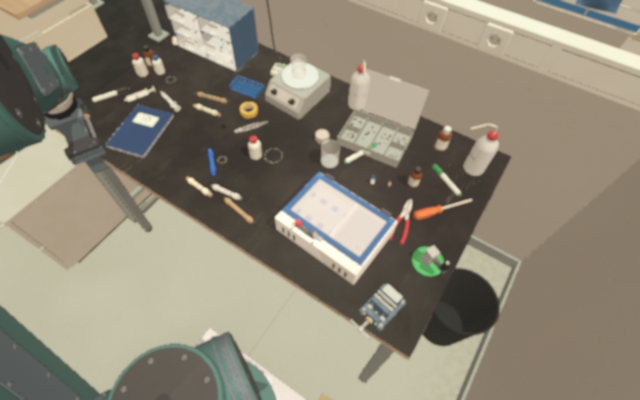

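Both views show three columns at the front left of the box, in the top view at (173,245) cream, (206,233) cream/grey and (234,246) brown. The blue look-alike is at (163,207), and more columns lie at the back at (97,124), (105,145) and (50,158). The box is at (342,207), the crank on its mat at (440,188) and the bottle at (201,167). I'll check the choice in one close crop.

Run:
```python
from h import *
p=shot("top","c1.png",(140,150,480,290),2.35)
def ang(r,z):
    pts=np.argwhere(r)[:,::-1].astype(np.float32)
    b=cv2.boxPoints(cv2.minAreaRect(pts)); w=np.array([atz(p,q,z)[:2] for q in b])
    e=[w[1]-w[0],w[2]-w[1]]; L=[np.linalg.norm(v) for v in e]; v=e[int(np.argmax(L))]
    return np.round(w.mean(0),4),np.round(sorted(L),3),round(np.degrees(np.arctan2(v[1],v[0]))%180,1)
for k,z in[("cover_edge",.0835),("unit",.07),("col1_mid",.0085),("col2_mid",.0085),("col3_mid",.0085),("bottle",.04),("crank_hub",.05),("latch_tab",.09)]:
    for d in outline_of(p,k)[:3]: print(k,round(d["p"],2),np.round(d["centre"]),*ang(d["region"],z))
for k,z in [("cover_hinge",.0835),("cover_edge",.0835),("latch_tab",.0935),("crank_hub",.049),("crank_grip",.066),("mat_top",.003)]:
    for d in landmark_of(p,k)[:2]: print(k,round(d["p"],2),d["centre"],np.round(atz(p,d["centre"],z),4))
```

```text
cover_edge 0.56 [342. 203.] [0.5731 0.0373] [0.182 0.277] 85.7
unit 0.89 [339. 202.] [0.5683 0.0368] [0.224 0.289] 85.5
col1_mid 0.85 [231. 244.] [0.4616 0.3163] [0.013 0.127] 79.9
col1_mid 0.28 [445. 189.] [ 0.629 -0.262] [0.049 0.091] 65.3
col2_mid 0.74 [166. 210.] [0.5555 0.5086] [0.017 0.105] 47.3
col2_mid 0.54 [207. 236.] [0.4932 0.3918] [0.014 0.114] 97.5
col2_mid 0.49 [174. 245.] [0.4612 0.4785] [0.016 0.112] 86.3
col3_mid 0.72 [207. 235.] [0.4934 0.392 ] [0.016 0.119] 96.2
col3_mid 0.2 [445. 188.] [ 0.6317 -0.2629] [0.044 0.091] 69.2
bottle 0.83 [201. 168.] [0.6646 0.4096] [0.034 0.048] 46.7
crank_hub 0.74 [449. 188.] [ 0.6215 -0.2492] [0.047 0.087] 65.3
crank_hub 0.71 [320. 237.] [0.4897 0.0847] [0.015 0.076] 85.5
latch_tab 0.68 [171. 244.] [0.455  0.4547] [0.013 0.097] 86.7
latch_tab 0.51 [321. 236.] [0.4858 0.0849] [0.015 0.071] 85.5
cover_hinge 0.83 [345.4, 166.7] [0.6666 0.0309 0.0835]
cover_edge 0.77 [342.4, 235.1] [0.4901 0.0358 0.0835]
cover_edge 0.27 [171.4, 245.2] [0.4536 0.4616 0.0835]
latch_tab 0.43 [311.2, 234.9] [0.4875 0.1143 0.0935]
crank_hub 0.61 [444.9, 185.9] [ 0.6307 -0.2354  0.049 ]
crank_grip 0.54 [460.3, 192.7] [ 0.6103 -0.2704  0.066 ]
mat_top 0.89 [437.1, 184.9] [ 0.6425 -0.2274  0.003 ]
mat_top 0.31 [444.2, 183.6] [ 0.6466 -0.247   0.003 ]
```

View pics/c1.png

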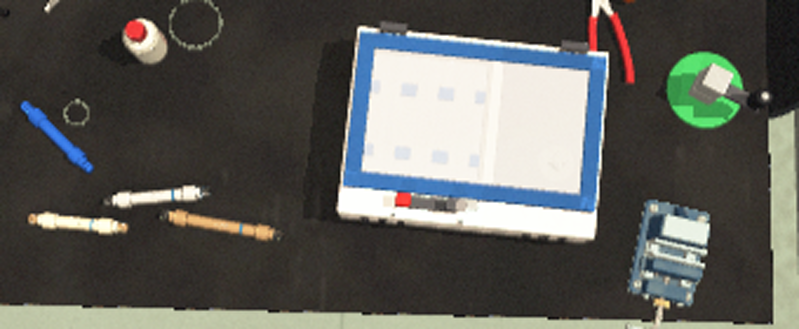

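The crop confirms the choice: cream with brown ends (173,245), grey with black ends (206,235) and brown with black ends (232,245) are the three columns to load. The blue one is not. The red tab is at (311,235). Next I'll fit the box and crank poses.

```bash
cat >> h.py <<'E'
from scipy.optimize import least_squares
def T(u,x,y,z=0):
    c,s=np.cos(u[2]),np.sin(u[2]); return np.array([u[0]+c*x-s*y,u[1]+s*x+c*y,z])
E
cat > fit.py <<'E'
from h import *
import json
P={n:shot(n) for n in("top","side")}
obs=[]
u0=[.576,.037,-.077]
for n,p in P.items():
    hsv=cv2.cvtColor(p["color"],cv2.COLOR_BGR2HSV)
    m=cv2.inRange(hsv,(100,120,60),(125,255,255))
    N,lab,st,_=cv2.connectedComponentsWithStats(m)
    c=proj(p,T(u0,0,0,.083)); 
    best=max((i for i in range(1,N) if np.hypot(*(st[i,:2]+st[i,2:4]/2-c))<25),key=lambda i:st[i,4])
    h=cv2.convexHull(np.argwhere(lab==best)[:,::-1].astype(np.int32))
    q=cv2.approxPolyN(h,4,ensure_convex=True).reshape(-1,2)
    print(n,st[best],q.tolist())
    for X in[(-.084,-.136),(-.084,.136),(.088,-.136),(.088,.136)]:
        e=proj(p,T(u0,*X,.083)); k=q[np.argmin(np.hypot(*(q-e).T))]; print(np.round(e),k); obs.append((p,X,k))
f=lambda u:np.concatenate([proj(p,T(u,*X,.083))-k for p,X,k in obs])
r=least_squares(f,u0,loss="soft_l1",f_scale=1.); print(r.x,np.round(r.fun,1)); json.dump(r.x.tolist(),open("u.json","w"))
for n in P:
    r1=least_squares(lambda u:np.concatenate([proj(p,T(u,*X,.083))-k for p,X,k in obs if p is P[n]]),u0,loss="soft_l1"); print(n,r1.x)
u=r.x
# tab: red blob near
for n,p in P.items():
    hsv=cv2.cvtColor(p["color"],cv2.COLOR_BGR2HSV); m=cv2.inRange(hsv,(0,150,110),(8,255,255))|cv2.inRange(hsv,(172,150,110),(180,255,255))
    c=proj(p,T(u,-.093,.05,.09)); ys,xs=np.nonzero(m); k=np.hypot(xs-c[0],ys-c[1])<45
    w=atz(p,(xs[k].mean(),ys[k].mean()),.0965); d=w-T(u,0,0); cc,s=np.cos(u[2]),np.sin(u[2]); print(n,"tab unit",cc*d[0]+s*d[1],-s*d[0]+cc*d[1],k.sum())
# crank
ob=[]
for n,p in P.items():
    for k in("crank_foot","crank_hub","crank_grip"):
        z={"crank_foot":.003,"crank_hub":.049,"crank_grip":.066}[k]
        for d in landmark_of(p,k)[:1]: ob.append((p,(.05 if k=="crank_grip" else 0,z),d["centre"],k))
r=least_squares(lambda c:np.concatenate([proj(p,T(c,X[0],0,X[1]))-q for p,X,q,_ in ob]),[.63,-.235,-2.1],loss="soft_l1")
print("crank",r.x,np.round(r.fun,1))
for n,p in P.items():
    m=cv2.inRange(cv2.cvtColor(p["color"],cv2.COLOR_BGR2HSV),(45,120,60),(75,255,255)); N,lab,st,_=cv2.connectedComponentsWithStats(m); c=proj(p,[.64,-.23,.003])
    i=max((i for i in range(1,N) if np.hypot(*(st[i,:2]+st[i,2:4]/2-c))<25),key=lambda i:st[i,4])
    h=cv2.convexHull(np.argwhere(lab==i)[:,::-1].astype(np.int32)); print(n,"mat",atz(p,cv2.fitEllipse(h)[0],.003))
def show(p,fn,pts,crop,s):
    im=p["color"][crop[1]:crop[3],crop[0]:crop[2]]; im=cv2.resize(im,None,fx=s,fy=s,interpolation=cv2.INTER_CUBIC)
    for X in pts: cv2.circle(im,tuple(int(v) for v in np.round((proj(p,X)+.5-crop[:2])*s)),2,(255,0,255),-1)
    return im
c=r.x; sq=[T(c,a,b,.065) for a in(-.014,.014) for b in(-.014,.014)]+[T(c,.05,0,.0855),T(c,0,0,.065)]
a=show(P["top"],"",sq,(415,160,485,220),8); b=show(P["side"],"",sq,(400,230,470,290),8)
cv2.imwrite("pics/cr.png",np.vstack([a,b])[:, :])
E
python3 fit.py; python3 -c "
import cv2;i=cv2.imread('pics/cr.png');import numpy as np;h=i.shape[0]//2;j=np.hstack([i[:h],i[h:]]);cv2.imwrite('pics/cr.png',cv2.resize(j,None,fx=.7,fy=.7,interpolation=cv2.INTER_AREA))"
```

```text
top [ 286  164  112   76 1915] [[392, 239], [286, 229], [293, 163], [397, 174]]
[393. 240.] [392 239]
[286. 229.] [286 229]
[398. 173.] [397 174]
[293. 162.] [293 163]Traceback (most recent call last):
  File "fit.py", line 11, in <module>
    best=max((i for i in range(1,N) if np.hypot(*(st[i,:2]+st[i,2:4]/2-c))<25),key=lambda i:st[i,4])
ValueError: max() iterable argument is empty
[ WARN:0@0.007] global loadsave.cpp:275 findDecoder imread_('pics/cr.png'): can't open/read file: check file path/integrity
Traceback (most recent call last):
AttributeError: 'NoneType' object has no attribute 'shape'
```

```bash
python3 - <<'E'
s=open("fit.py").read()
a=s.index("    N,lab,st,_"); b=s.index("    h=cv2.convexHull")
s=s[:a]+"""    c=proj(p,T(u0,0,0,.083))
    poly=np.array([proj(p,T(u0,*X,.083)) for X in[(-.094,-.146),(-.094,.146),(.098,.146),(.098,-.146)]]).round().astype(np.int32)
    lab=cv2.fillPoly(np.zeros_like(m),[poly],1)*(m>0); best=1
"""+s[b:].replace("    print(n,st[best],q.tolist())\n","",1).replace("(100,120,60)","(100,100,50)")
s+="\nj=cv2.imread('pics/cr.png');h=j.shape[0]//2;cv2.imwrite('pics/cr.png',cv2.resize(np.hstack([j[:h],j[h:]]),None,fx=.7,fy=.7,interpolation=cv2.INTER_AREA))\n"
open("fit.py","w").write(s)
E
python3 fit.py
```

```text
[393. 240.] [392 239]
[286. 229.] [286 229]
[398. 173.] [397 174]
[293. 162.] [293 163]Traceback (most recent call last):
  File "fit.py", line 13, in <module>
    q=cv2.approxPolyN(h,4,ensure_convex=True).reshape(-1,2)
      ~~~~~~~~~~~~~~~^^^^^^^^^^^^^^^^^^^^^^^^
cv2.error: OpenCV(4.12.0) /io/opencv/modules/imgproc/src/approx.cpp:975: error: (-215:Assertion failed) depth == CV_32F || depth == CV_32S in function 'approxPolyN'
```

Run:
```python
from h import *
for n in("side","top"):
    p=shot(n); print(p["R"],p["t"],p["camera_matrix"],p.keys())
    for X in([.576,.037,.083],[.64,-.23,.003],[.46,.316,.01],[.66,.41,0.04]): print(proj(p,X))
```

```text
[[ 0.55365856 -0.83271228  0.00724255]
 [-0.70638865 -0.47423802 -0.52546491]
 [ 0.44099578  0.2858121  -0.85078444]] [-0.21101943  0.49765119  0.90882013] [[391.98602969   0.         309.99587221]
 [  0.         391.98602969 204.88269015]
 [  0.           0.           1.        ]] dict_keys(['color', 'camera_matrix', 'R', 't', 'shot'])
[337.60662098 215.40784321]
[426.90639057 258.31998202]
[237.9362806  210.66271482]
[252.94772854 148.66115224]
[[ 0.02471836 -0.99952455  0.01843037]
 [-0.98787952 -0.0272481  -0.1528123 ]
 [ 0.15324184 -0.01442971 -0.98808336]] [0.09227873 0.56929553 1.21526879] [[480.12577003   0.         314.5029494 ]
 [  0.         480.12577003 206.68816523]
 [  0.           0.           1.        ]] dict_keys(['color', 'camera_matrix', 'R', 't', 'shot'])
[342.44710449 201.41316368]
[438.05023143 185.80530097]
[234.43300126 246.24135464]
[200.99443264 168.9158987 ]
```

```bash
python3 - <<'E'
from h import *
p=shot("side"); print(p["color"].shape)
hsv=cv2.cvtColor(p["color"],cv2.COLOR_BGR2HSV)
m=cv2.inRange(hsv,(95,60,40),(130,255,255)); print(m.sum()/255, [hsv[int(v),int(u)].tolist() for u,v in [proj(p,[.576+dx,.037,.083]) for dx in(-.08,-.075,-.07,.07,.078)]])
E
sed -i 's/(100,120,60),(125/(95,80,40),(130/' fit.py; python3 fit.py
```

```text
(400, 640, 3)
5078.0 [[107, 75, 176], [106, 101, 176], [110, 33, 186], [140, 4, 184], [106, 104, 176]]
[393. 240.] [393 240]
[286. 229.] [285 229]
[398. 173.] [398 174]
[293. 162.] [293 163]
[361. 265.] [360 263]
[281. 210.] [281 209]
[395. 220.] [394 220]
[318. 171.] [318 172]
[ 0.57517478  0.03828311 -0.07903922] [-0.5  0.2  0.  -0.2 -0.2 -0.3 -0.4 -0.4  0.2  2.1 -0.2  0.7  0.9  0.2
 -0.2 -0.6]
top [ 0.57469768  0.03753856 -0.07782255]
side [ 0.57671892  0.03978203 -0.08080578]
top tab unit -0.09280489530786708 0.06928617999560238 37
side tab unit -0.09420861785219246 0.06625321629248275 16
crank [ 0.63807837 -0.23298388 -2.19117618] [-4.6 -0.8 -0.4  0.2 -3.2 -2.1  1.3  1.4  0.4  1.1  0.1  1.9]
top mat [ 0.63444289 -0.23364863  0.003     ]
side mat [ 0.61057438 -0.24269897  0.003     ]
```

View pics/cr.png

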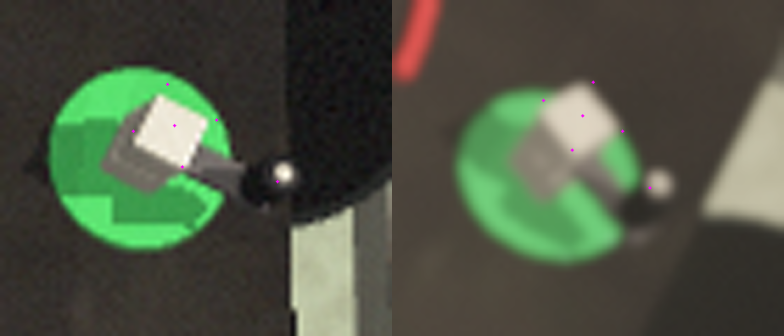

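Unit pose is (0.5752, 0.0383, −0.079) and the tab is at unit (−0.093, +0.068). In the crop the crank hub's white top sits slightly lower and left of the model, which gives the crank at (0.6355, −0.232, −2.13) and the mat at (0.634, −0.2345). Now I'll push the latch.

```bash
cat >> h.py <<'E'
U=np.array([.5752,.0383,-.0790])
def st(tag=""): print(tag,"t",round(ctrl.get_t(),1),"tcp",np.round(ctrl.get_eef_pos(),4),"F",np.round(ctrl.get_contact_force(),1),"gap",round(ctrl.get_finger_gap(),4))
E
python3 - <<'E'
from h import *
set_gripper(0.0)
yaw=U[2]+np.pi
for tilt in(.2,.12,0):
    o=[np.pi,tilt,yaw]
    qs=[ctrl.inverse_kinematics(T(U,-.105,y,z),o) for y,z in((.034,.16),(.034,.103),(.0625,.103))]
    if all(q is not None for q in qs): break
print(tilt,qs[0])
ctrl.goto(T(U,-.105,.034,.16),o); st()
ctrl.move_straight(T(U,-.105,.034,.102),feed=.1); st()
ctrl.move_straight(T(U,-.105,.0615,.102),feed=.05); st("pushed")
ctrl.wait(.3); st()
ctrl.move_straight(T(U,-.14,.0615,.14),feed=.1)
ctrl.move_straight(T(U,-.15,.0615,.22),feed=.2); st()
q=shot("side","open.png"); q=shot("top","open_t.png")
E
```

```text
0.2 [ 0.14345467  0.05654789  2.29738596 -0.07840827  0.59388754 -1.28761099]
 t 6.5 tcp [0.4736 0.081  0.1602] F [-0.4  0.5 -0.7] gap 0.0004
 t 7.2 tcp [0.4735 0.0806 0.1023] F [-0.3 -0.6  0. ] gap 0.0006
pushed t 7.9 tcp [0.4755 0.108  0.1021] F [-0.1 -2.8  1.8] gap 0.0006
 t 8.2 tcp [0.4755 0.1077 0.102 ] F [ 0.8 -3.2  2.3] gap 0.0006
 t 9.4 tcp [0.4305 0.1114 0.2193] F [-0.4  0.3 -0.1] gap 0.0005
```

View pics/open.png

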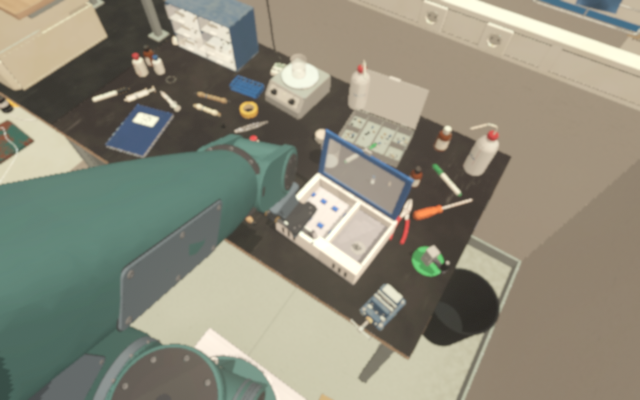

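The side view shows the cover standing open at (365,172), the tray on the left with its blue guides at (322,205) and the drive bay on the right. Next I'll pick up the crank, centring it first with a squeeze across its x faces.

Run:
```python
from h import *
C=np.array([.6355,-.2320,-2.13])
ox=[np.pi,0,C[2]+np.pi+np.pi/2]; oy=[np.pi,0,C[2]+np.pi]
pt=lambda z:[C[0],C[1],z]
ctrl.goto([.48,-.05,.26],oy)
set_gripper(.038)
ctrl.goto(pt(.16),ox); ctrl.move_straight(pt(.063),feed=.12); st("down")
set_gripper(0.0); st("squeezed"); set_gripper(.040)
ctrl.move_straight(pt(.115),feed=.15)
set_gripper(.05)
ctrl.goto(pt(.115),oy); ctrl.move_straight(pt(.041),feed=.12); st("down2")
set_gripper(0.0); st("grip")
ctrl.move_straight(pt(.20),feed=.15); st("up")
os=[np.pi,0,U[2]-np.pi/2+np.pi]
S=lambda z:T(U,-.03,-.095,z)
ctrl.goto(S(.20),os); 
ctrl.move_straight(S(.045+.038+.034),feed=.12); st("above")
p=shot("side","ins.png",(310,150,440,270),4.5); p=shot("top","ins_t.png",(330,150,430,260),5)
```

```text
down t 14.2 tcp [ 0.636  -0.2322  0.0637] F [-0.3 -0.3 -0.2] gap 0.038
squeezed t 14.5 tcp [ 0.6361 -0.2322  0.0638] F [0.8 0.6 5.9] gap 0.0284
down2 t 17.9 tcp [ 0.6359 -0.2321  0.0414] F [0.5 0.4 0.7] gap 0.0498
grip t 18.4 tcp [ 0.6362 -0.2323  0.0418] F [ 0.6 -1.   6.7] gap 0.0278
up t 19.6 tcp [ 0.6349 -0.2318  0.1988] F [-0.2  0.2 -3.7] gap 0.0277
above t 21.3 tcp [ 0.5383 -0.0542  0.1175] F [ 0.3 -0.4 -3. ] gap 0.0281
```

View pics/ins.png

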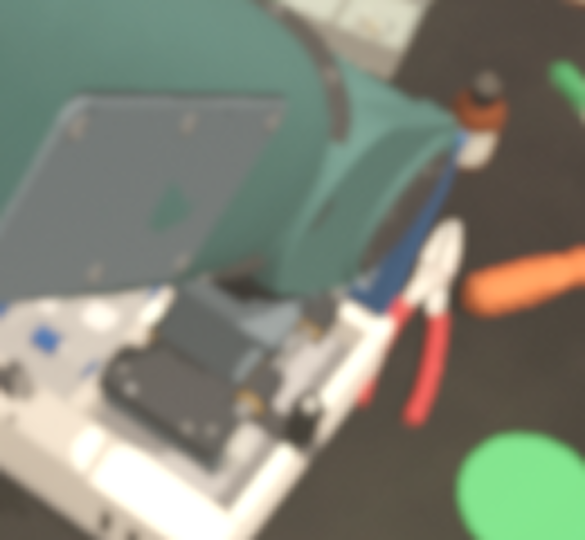

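The gripper holds the crank above the drive bay, with the knob at (300,420). I'll lower it step by step with a force check.

Run:
```python
from h import *
S=lambda z,dx=0,dy=0:T(U,-.03+dx,-.095+dy,z)
for h in(.028,.024,.020,.016,.012,.008,.004,.001):
    ctrl.move_straight(S(.083+h),feed=.04); f=ctrl.get_contact_force(); st(h)
    if f[2]>12: break
print(np.round(ctrl.get_torque(),2))
```

```text
0.028 t 21.7 tcp [ 0.5377 -0.054   0.1109] F [ 0.3  0.7 -4.1] gap 0.0281
0.024 t 21.9 tcp [ 0.5382 -0.0541  0.1069] F [ 2.9 -0.2 -6.3] gap 0.028
0.02 t 22.2 tcp [ 0.5387 -0.0543  0.104 ] F [-2.  -1.  11.1] gap 0.0279
0.016 t 22.4 tcp [ 0.5397 -0.0545  0.1004] F [ 2.4 -3.1 11.6] gap 0.0279
0.012 t 22.7 tcp [ 0.54   -0.0543  0.0972] F [-3.1  0.7 26.6] gap 0.0278
[-0.11  0.53 -0.06]
```

Run:
```python
from h import *
def go(x,y,z,feed=.04): ctrl.move_straight([x,y,z],feed=feed)
x,y=.5405,-.0545
go(x,y,.097); st("c")
for z in(.094,.091,.088,.085,.083,.081):
    go(x,y,z); f=ctrl.get_contact_force(); st(z)
    e=ctrl.get_eef_pos(); x+=.7*(e[0]-x); y+=.7*(e[1]-y)
    if f[2]>30: break
```

```text
c t 22.9 tcp [ 0.5417 -0.0548  0.098 ] F [ 1.5 -1.7 10.8] gap 0.0279
0.094 t 23.2 tcp [ 0.5421 -0.0547  0.0958] F [-3.7  1.2 26.4] gap 0.0278
0.091 t 23.4 tcp [ 0.5424 -0.0546  0.0929] F [-9.4  2.1 34.2] gap 0.0276
```

Run:
```python
from h import *
set_gripper(.04); ctrl.wait(.4); st("open")
e=ctrl.get_eef_pos()
p=shot("top"); 
ctrl.move_straight([e[0],e[1],.20],feed=.2)
e2=T(U,-.25,-.095,.24); ctrl.goto(e2,[np.pi,0,U[2]+np.pi])
a=shot("top","cr_t.png",(320,150,440,260),4);b=shot("side","cr_s.png",(300,130,440,280),3.9)
j=[cv2.imread("pics/cr_%s.png"%k) for k in"ts"]; cv2.imwrite("pics/cr2.png",cv2.resize(np.hstack([cv2.resize(j[0],None,fx=540/440,fy=540/440)[:540],j[1][:540]]),None,fx=.7,fy=.7,interpolation=cv2.INTER_AREA))
for p in(a,b):
    for k in("shaft_foot","crank_foot","crank_hub","crank_grip"): print(k,[(np.round(d["centre"],1).tolist(),round(d["p"],2)) for d in landmark_of(p,k)][:2])
st()
```

```text
open t 24.2 tcp [ 0.5416 -0.0546  0.091 ] F [ 0.1  0.5 -0.1] gap 0.0401
shaft_foot [([169.3, 244.7], 0.49)]
crank_foot [([378.3, 210.7], 0.74)]
crank_hub [([380.1, 215.0], 0.67), ([220.8, 249.9], 0.2)]
crank_grip [([397.2, 217.9], 0.8)]
shaft_foot [([360.2, 237.5], 0.29)]
crank_foot [([360.9, 240.1], 0.69)]
crank_hub [([361.2, 236.7], 0.64), ([199.4, 186.7], 0.21)]
crank_grip [([376.8, 243.4], 0.93), ([320.7, 210.9], 0.49)]
 t 26.9 tcp [ 0.3185 -0.0367  0.24  ] F [ 0.7 -1.  -0.7] gap 0.0398
```

View pics/cr2.png

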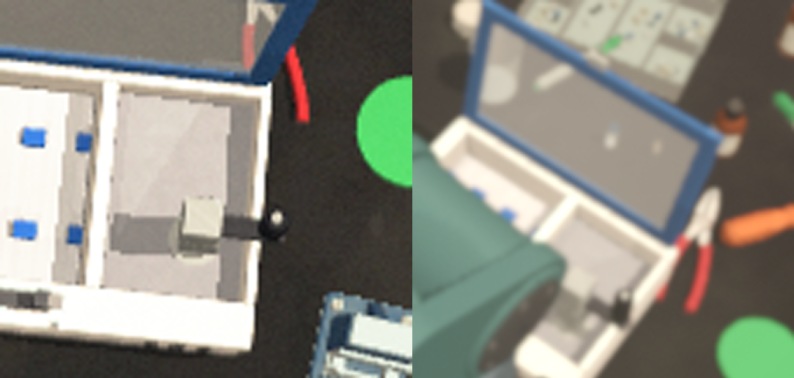

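Run:
```python
from h import *
p=shot("top"); print(atz(p,(379.1,212),.107), T(U,-.03,-.095))
set_gripper(0); x,y=.5412,-.0546
ctrl.goto([x,y,.17],[np.pi,0,U[2]+np.pi])
ctrl.move_straight([x,y,.135],feed=.1)
for z in np.arange(.132,.111,-.003):
    ctrl.move_straight([x,y,z],feed=.04); st(round(z,3))
    if ctrl.get_contact_force()[2]>15: break
ctrl.move_straight([x,y,.15],feed=.15)
```

```text
[ 0.54781354 -0.05291075  0.107     ] [ 0.53779637 -0.05403617  0.        ]
0.132 t 29.4 tcp [ 0.544  -0.055   0.1352] F [ 0.1  1.5 30.3] gap 0.0002
```

The crank is resting on the shaft's taper, not seated (hub top is about 124 mm instead of 107 mm). I'll lift it off and measure the shaft itself.

Run:
```python
from h import *
os=[np.pi,0,U[2]+np.pi/2]
set_gripper(.05); ctrl.goto([.544,-.055,.16],os); ctrl.move_straight([.544,-.055,.10],feed=.1); st()
set_gripper(0); st("grip"); ctrl.move_straight([.544,-.055,.2],feed=.15); st()
ctrl.goto([.62,-.30,.2],os)
a=shot("top","sh_t.png",(330,150,430,260),5);b=shot("side","sh_s.png",(310,170,410,280),5)
j=[cv2.imread("pics/sh_%s.png"%k) for k in"ts"]; cv2.imwrite("pics/sh.png",cv2.resize(np.hstack(j),None,fx=.8,fy=.8,interpolation=cv2.INTER_AREA))
for p in(a,b):
    print([(np.round(d["centre"],1).tolist(),round(d["p"],2),np.round(atz(p,d["centre"],.045),4)) for d in landmark_of(p,"shaft_foot")][:3], proj(p,T(U,-.03,-.095,.045)),proj(p,T(U,-.03,-.095,.072)))
```

```text
t 32.7 tcp [ 0.5443 -0.055   0.1003] F [0.4 0.3 0.6] gap 0.0499
grip t 33.2 tcp [ 0.5433 -0.055   0.1002] F [-6.   0.1  8.5] gap 0.0282
 t 34.0 tcp [ 0.5434 -0.0549  0.1991] F [-0.2 -0.2 -4.1] gap 0.0279
[([374.6, 221.4], 0.62, array([ 0.5318, -0.0506,  0.045 ]))] [375.92088192 219.17503413] [377.4505922 217.832402 ]
[] [357.38871197 247.85394227] [358.47852563 243.57611137]
```

View pics/sh.png

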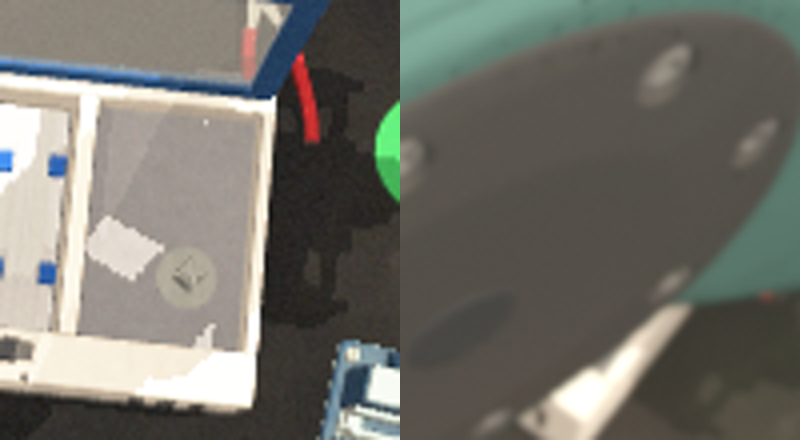

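The shaft top appears at crop (190,274), which agrees with the model position, but its square is turned roughly 45° to the box. I'll zoom in for the angle.

Run:
```python
from h import *
ims=[shot("top")["color"][204:234,362:392].astype(np.float32) for _ in range(8)]
p=shot("top"); im=np.mean(ims,0); g=im.mean(2); g=np.clip((g-g.min())/(np.percentile(g,99)-g.min())*255,0,255).astype(np.uint8)
g=cv2.resize(g,None,fx=19,fy=19,interpolation=cv2.INTER_CUBIC); g=cv2.cvtColor(g,cv2.COLOR_GRAY2BGR)
def draw(V,ang,col):
    for hw,z in((.007,.064),(.00425,.072)):
        q=[]
        for a,b in((1,1),(1,-1),(-1,-1),(-1,1)):
            V2=T(U,-.03,-.095,z); c=[V2[0],V2[1],U[2]+ang]; q.append(((proj(p,T(c,a*hw,b*hw,z))-[362,204]+.5)*19))
        cv2.polylines(V,[np.array(q,np.int32)],True,col,1)
g2=g.copy(); draw(g2,np.pi/4,(0,0,255)); draw(g2,np.pi/6,(0,255,0))
cv2.imwrite("pics/z.png",cv2.resize(np.hstack([g,g2]),(800,400),interpolation=cv2.INTER_AREA))
```

```text
(no output)
```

View pics/z.png

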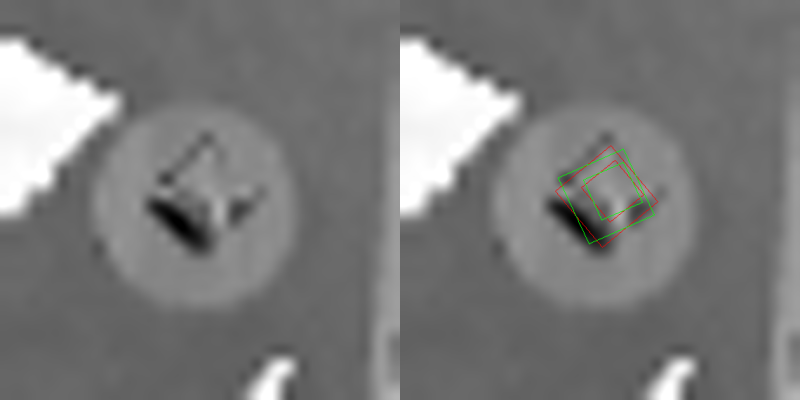

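The observed square edges are about 6° counter-clockwise of the red 45° box, so the shaft is at about +51° to the box, or 46.5° in world. I'll stand the crank on the mat, re-centre it, and insert it at that angle.

Run:
```python
from h import *
a=np.radians(46.5)
oy=[np.pi,0,a]; ox=[np.pi,0,a+np.pi/2]
m=[.634,-.2345]
pt=lambda z:[*m,z]
ctrl.goto(pt(.15),oy); ctrl.move_straight(pt(.060),feed=.15)
for z in np.arange(.056,.032,-.003):
    ctrl.move_straight(pt(z),feed=.05)
    if ctrl.get_contact_force()[2]>3: break
st("placed"); set_gripper(.044)
ctrl.move_straight(pt(.115),feed=.15); set_gripper(.038); ctrl.goto(pt(.115),ox)
ctrl.move_straight(pt(.063),feed=.15); set_gripper(0); st("sq"); set_gripper(.04)
ctrl.move_straight(pt(.115),feed=.15); ctrl.goto(pt(.115),oy); ctrl.move_straight(pt(.041),feed=.15)
set_gripper(0); st("grip"); ctrl.move_straight(pt(.2),feed=.2)
x,y=.5388,-.0541
ctrl.goto([x,y,.17],oy); ctrl.move_straight([x,y,.113],feed=.12)
for z in(.109,.105,.101,.097,.093,.089,.086,.0835):
    ctrl.move_straight([x,y,z],feed=.04); f=ctrl.get_contact_force(); st(z)
    if f[2]>15: break
```

```text
placed t 38.7 tcp [ 0.6342 -0.2346  0.0417] F [-3.6  1.2  7.8] gap 0.028
sq t 42.3 tcp [ 0.6346 -0.2348  0.0641] F [-0.4 -0.4  6. ] gap 0.0279
grip t 45.6 tcp [ 0.6347 -0.2347  0.0422] F [-1.7  1.4  6.9] gap 0.0277
0.109 t 48.3 tcp [ 0.539  -0.0542  0.1093] F [ 0.7 -0.3 -4.2] gap 0.0276
0.105 t 48.5 tcp [ 0.5393 -0.0543  0.1051] F [ 3.5 -2.5 -4.9] gap 0.0279
0.101 t 48.8 tcp [ 0.5397 -0.0541  0.1019] F [-1.2  0.8 11.5] gap 0.028
0.097 t 49.0 tcp [ 0.5404 -0.0545  0.0973] F [ 9.8 -4.8 -8.4] gap 0.028
0.093 t 49.3 tcp [ 0.5404 -0.0546  0.0933] F [ 8.5 -5.2 -7.4] gap 0.028
0.089 t 49.5 tcp [ 0.5404 -0.0546  0.0893] F [ 9.5 -6.4 -8.1] gap 0.0279
0.086 t 49.8 tcp [ 0.5404 -0.0546  0.0864] F [ 8.4 -6.4 -6.3] gap 0.028
0.0835 t 50.0 tcp [ 0.5405 -0.0547  0.0839] F [ 8.5 -5.4 -5.4] gap 0.0282
```

The crank is seated on the shaft. Now release the hub, grip the knob and wind three turns clockwise.

```bash
cat >> h.py <<'E'
K=np.array([.5408,-.0549]); A0=np.radians(46.5)-np.pi
def kp(a,z=.108,r=.05): return [K[0]+r*np.cos(a),K[1]+r*np.sin(a),z]
E
python3 - <<'E'
from h import *
ctrl.move_straight([*K,.083],feed=.05); st("seat"); set_gripper(.044); ctrl.wait(.2); st("rel")
e=ctrl.get_eef_pos(); ctrl.move_straight([e[0],e[1],.15],feed=.2)
oy=[np.pi,0,A0+np.pi]
set_gripper(.034)
ctrl.goto(kp(A0,.17),oy); ctrl.move_straight(kp(A0,.108),feed=.12); st("knob")
set_gripper(0); st("grip")
for i in range(1,7):
    a=A0-np.radians(20)*i; y=max(A0+np.pi-np.radians(20)*i,U[2])
    ctrl.move_straight(kp(a),feed=.12,frame=[np.pi,0,y]); 
    st(i); print(np.round(np.array(ctrl.get_eef_pos())[:2]-kp(a)[:2],4))
E
```

```text
seat t 50.3 tcp [ 0.5411 -0.055   0.0834] F [-0.6 -1.7  7.2] gap 0.0278
rel t 50.9 tcp [ 0.5408 -0.0549  0.083 ] F [0.8 0.2 1.4] gap 0.044
knob t 52.8 tcp [ 0.5067 -0.091   0.1081] F [-0.4 -0.4  0.6] gap 0.0341
grip t 53.2 tcp [ 0.5067 -0.0913  0.1085] F [-0.7 -1.8  3.8] gap 0.0189
1 t 53.7 tcp [ 0.4964 -0.0772  0.1083] F [1.2 1.  3. ] gap 0.0192
[ 0.0004 -0.    ]
2 t 54.2 tcp [ 0.4916 -0.0607  0.1082] F [2.7 0.9 3.9] gap 0.0192
[ 0.0004 -0.0002]
3 t 54.5 tcp [ 0.4927 -0.0433  0.1081] F [4.3 0.3 2.5] gap 0.0194
[ 0.0005 -0.0001]
4 t 54.8 tcp [ 0.4996 -0.0273  0.1081] F [ 4.6 -1.1  2.7] gap 0.0194
[ 0.0005 -0.    ]
5 t 55.1 tcp [ 0.5114 -0.0149  0.108 ] F [ 3.  -3.3  4.3] gap 0.0196
[ 0.0004 -0.0002]
6 t 55.4 tcp [ 0.5268 -0.0071  0.108 ] F [ 2.3 -3.5  7. ] gap 0.0191
[ 0.0002 -0.0002]
```

Run:
```python
from h import *
y=[np.pi,0,U[2]]
for i in range(7,55):
    a=A0-np.radians(20)*i; ctrl.move_straight(kp(a),feed=.14)
    f=np.linalg.norm(ctrl.get_contact_force()[:2])
    if f>20: st("stop?%d"%i); break
st("3 turns")
for d in(4,8,12):
    a=A0-3*2*np.pi-np.radians(d); ctrl.move_straight(kp(a),feed=.05); st(d)
    if np.linalg.norm(ctrl.get_contact_force()[:2])>12: break
e=ctrl.get_eef_pos(); print(np.degrees(np.arctan2(e[1]-K[1],e[0]-K[0]))-np.degrees(A0))
set_gripper(.034); e=ctrl.get_eef_pos(); ctrl.move_straight([e[0],e[1],.2],feed=.2)
ctrl.goto([.45,.0,.3],[np.pi,0,U[2]])
p=shot("top","up.png",(140,140,420,280),2.8)
print(ctrl.get_t(),[(np.round(atz(p,d["centre"],.07),4),d["p"]) for d in landmark_of(p,"tray_top")])
for k in("col1_mid","col2_mid","col3_mid"): print(k,[(np.round(d["centre"],1).tolist(),round(d["p"],2),np.round(atz(p,d["centre"],.0085),4)) for d in landmark_of(p,k)][:3])
```

```text
stop?54 t 68.6 tcp [ 0.5085 -0.0952  0.1108] F [ -7.  -59.5  32.2] gap 0.0207
3 turns t 68.6 tcp [ 0.5085 -0.0952  0.1108] F [ -7.  -59.5  32.2] gap 0.0207
4 t 68.8 tcp [ 0.5028 -0.0893  0.1083] F [ 1.5  0.4 -0.6] gap 0.0105
8 t 69.1 tcp [ 0.5005 -0.0852  0.1075] F [ 0.   0.1 -0.4] gap 0.0002
12 t 69.3 tcp [ 0.4993 -0.0828  0.1078] F [-0.   0.3 -0.2] gap 0.0005
-12.560169882055845
71.3 [(array([0.578 , 0.0902, 0.07  ]), 0.6), (array([0.7414, 0.0135, 0.07  ]), 0.54)]
col1_mid [([221.7, 246.3], 0.49, array([0.4591, 0.3498, 0.0085]))]
col2_mid [([172.7, 247.2], 0.61, array([0.4533, 0.4788, 0.0085])), ([163.1, 207.9], 0.45, array([0.5576, 0.5117, 0.0085]))]
col3_mid [([203.5, 233.9], 0.48, array([0.4907, 0.3998, 0.0085]))]
```

View pics/up.png

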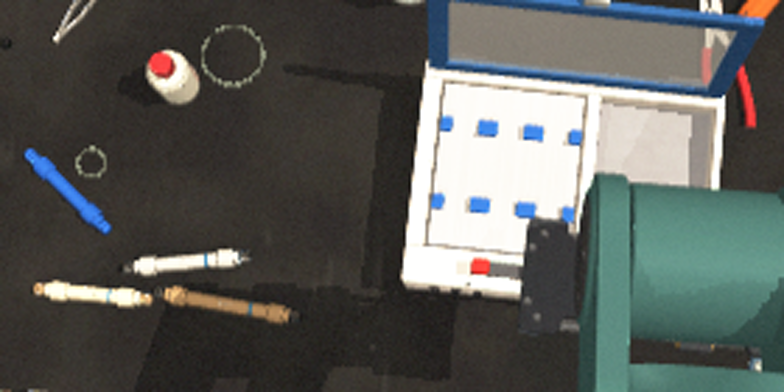

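The three columns lie at crop (228,304) brown, (92,294) cream and (185,262) grey. The brown one has moved about 3 cm from where it was. The tray is up with its guides visible, centred at crop (507,169). First I'll pick up col1.

```bash
cat >> h.py <<'E'
U=np.array([.577,.0377,-.0790])
def col(p,name,near):
    best=None
    for d in outline_of(p,name):
        r=cv2.minAreaRect(np.argwhere(d["region"])[:,::-1].astype(np.float32)); b=cv2.boxPoints(r)
        w=np.array([atz(p,q,.0085)[:2] for q in b]); e=[w[1]-w[0],w[2]-w[1]]; L=[np.linalg.norm(v) for v in e]; v=e[int(np.argmax(L))]
        c=w.mean(0); k=(np.linalg.norm(c-near),c,np.arctan2(v[1],v[0])%np.pi,max(L),d["p"])
        if best is None or k[0]<best[0]: best=k
    return best
def pick(c,phi,op=.030):
    o=[np.pi,0,phi]
    set_gripper(op); ctrl.goto([*c,.12],o); ctrl.move_straight([*c,.0155],feed=.15); st("down")
    set_gripper(0); st("grip"); ctrl.move_straight([*c,.15],feed=.2); st("lift")
def place(by,dx=0,yaw=None):
    o=[np.pi,0,U[2] if yaw is None else yaw]
    ctrl.goto(T(U,dx,by,.17),o); ctrl.move_straight(T(U,dx,by,.100),feed=.15)
    for z in(.095,.091,.088,.086):
        ctrl.move_straight(T(U,dx,by,z),feed=.06)
        if ctrl.get_contact_force()[2]>4: break
    st("placing"); set_gripper(.024); ctrl.move_straight(T(U,dx,by,.17),feed=.15); st("placed")
E
python3 - <<'E'
from h import *
p=shot("top"); c=atz(p,(320.9,200.2),.076); print("tray cam",c,"model",T(U,0,.055))
b=col(p,"col1_mid",np.array([.456,.350])); print(b)
c1=atz(p,(221.1,248.2),.0085)[:2]; print(c1)
c=(b[1]+c1)/2 if b[0]<.02 else c1
phi=b[2] if b[0]<.02 else np.radians(80.3)
pick(c,phi);
E
```

```text
tray cam [0.57878743 0.09167425 0.076     ] model [0.58134048 0.09252846 0.        ]
(np.float64(0.002073250088520963), array([0.45454045, 0.35147244]), np.float64(1.432017635252007), np.float64(0.13526421299510244), 0.51)
[0.45400748 0.35115624]
down t 74.2 tcp [0.4548 0.3515 0.0162] F [2.1 0.1 0.9] gap 0.03
grip t 74.6 tcp [0.4548 0.3517 0.0164] F [-0.5 -0.6  6.8] gap 0.016
lift t 75.4 tcp [0.4537 0.3509 0.149 ] F [-0.6 -0.2 -0.9] gap 0.0163
```

Run:
```python
from h import *
place(.097)
ctrl.goto([.40,.42,.32],[np.pi,0,1.5])
p=shot("top","p1.png",(140,140,420,280),2.8)
for k,n in(("col3_mid",[.4934,.392]),("col2_mid",[.4612,.4785])): print(k,col(p,k,np.array(n)))
print([(np.round(d["centre"],1).tolist(),round(d["p"],2),np.round(atz(p,d["centre"],.0785),4)) for d in landmark_of(p,"col1_mid")][:2],T(U,0,.097))
print("grip",[(np.round(d["centre"],1).tolist(),round(d["p"],2),np.round(atz(p,d["centre"],.1085),4)) for d in landmark_of(p,"crank_grip")][:2])
```

```text
placing t 78.0 tcp [0.5849 0.1345 0.0863] F [-1.7  1.3  4.3] gap 0.0162
placed t 79.1 tcp [0.5842 0.1343 0.1693] F [-1.2 -0.6 -0.5] gap 0.024
col3_mid (np.float64(0.0013616504825261619), array([0.49348006, 0.39064071]), np.float64(1.6781759364932225), np.float64(0.11726530056737347), 0.49)
col2_mid (np.float64(0.018495122148404028), array([0.4595465 , 0.46007894]), np.float64(1.520031601162572), np.float64(0.06385704460631868), 0.7)
[([302.0, 199.2], 0.85, array([0.5796, 0.14  , 0.0785]))] [0.58465503 0.13439747 0.        ]
grip [([400.1, 220.8], 0.54, array([ 0.527 , -0.105 ,  0.1085]))]
```

View pics/p1.png

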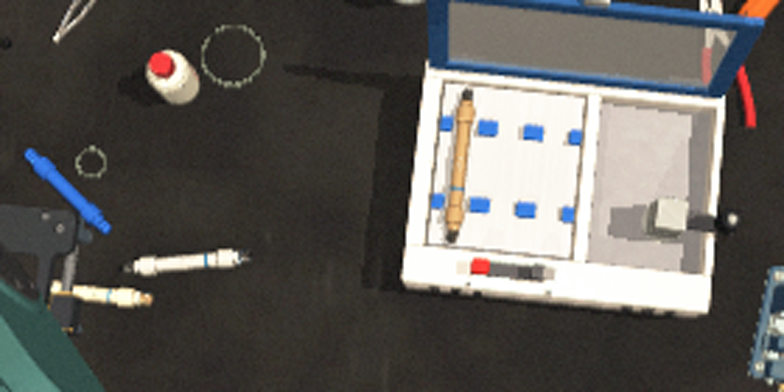

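The brown column lies in the left bay at crop (460,165). The crank knob is at (732,218), about −105°, so I'll make sure the tray is really at its upper stop, turning in small steps with pads facing tangentially.

Run:
```python
from h import *
a=np.radians(-105.5); o=[np.pi,0,a+np.pi]
set_gripper(.036); ctrl.goto(kp(a,.18),o); ctrl.move_straight(kp(a),feed=.12); st("d"); set_gripper(0); st("g")
e=ctrl.get_eef_pos(); 
for i in range(1,12):
    b=a-np.radians(4)*i; ctrl.move_straight(kp(b),feed=.05,frame=[np.pi,0,b+np.pi]); f=ctrl.get_contact_force()
    ft=f[0]*np.sin(b)-f[1]*np.cos(b); print(i,round(np.degrees(b),1),"tang",round(ft,1),np.round(f,1))
    if abs(ft)>9: break
set_gripper(.036); e=ctrl.get_eef_pos(); ctrl.move_straight([e[0],e[1],.19],feed=.2)
```

```text
d t 83.9 tcp [ 0.5278 -0.103   0.1084] F [ 0.7 -0.3  0.3] gap 0.0359
g t 84.3 tcp [ 0.5282 -0.1033  0.1087] F [ 1.6 -2.   4.8] gap 0.0193
1 -109.5 tang -6.5 [ 6.1 -2.3  2.6]
2 -113.5 tang -12.1 [11.5 -3.8 -1.5]
```

The stop is confirmed, so the tray is fully up. Now col3 and col2.

Run:
```python
from h import *
p=shot("top"); b=col(p,"col3_mid",np.array([.4934,.391])); print(b)
c,phi=(b[1],b[2]) if b[0]<.06 else (np.array([.4934,.391]),1.67)
pick(c,phi)
if ctrl.get_finger_gap()>.012: place(.055)
ctrl.goto([.46,.25,.30],[np.pi,0,1.2])
p=shot("top","p2.png",(140,140,420,280),2.8)
print(col(p,"col2_mid",np.array([.4612,.4785])))
```

```text
(np.float64(0.0012752018427723488), array([0.49241032, 0.39180416]), np.float64(1.6479012670949815), np.float64(0.10904125986863342), 0.47)
down t 88.9 tcp [0.4929 0.392  0.0162] F [1.  0.3 1.3] gap 0.03
grip t 89.2 tcp [0.493  0.3922 0.0165] F [ 1.  -0.6  7.7] gap 0.0163
lift t 90.1 tcp [0.4918 0.3914 0.1489] F [-0.5 -0.  -1.5] gap 0.0163
placing t 92.9 tcp [0.5816 0.0926 0.0864] F [-2.   0.   6.6] gap 0.0164
placed t 93.9 tcp [0.5809 0.0925 0.1694] F [-0.2  0.4  0.2] gap 0.0241
(np.float64(0.014497790496902658), array([0.46177394, 0.49298643]), np.float64(1.5442440749267916), np.float64(0.07715757226163837), 0.67)
```

View pics/p2.png

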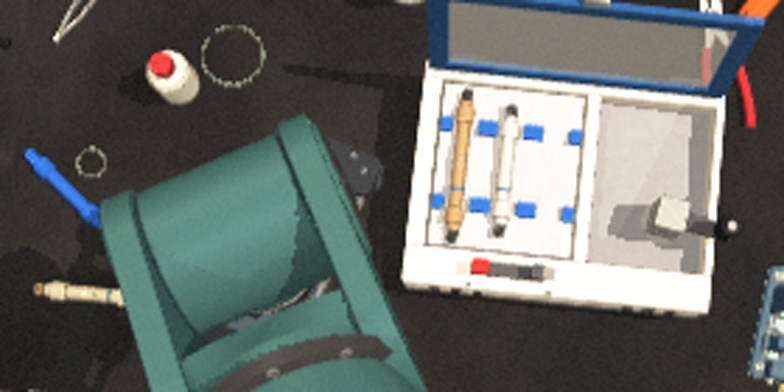

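The grey column lies in the middle bay at crop (505,170). The cream one is still in place: its left end is at (35,289), as before. Next I'll load it and wind down.

Run:
```python
from h import *
pick(np.array([.4612,.4785]),np.radians(85.5))
assert .012<ctrl.get_finger_gap()<.02
place(.013)
a0=np.radians(-110); Y0=a0+np.pi; YU=U[2]
set_gripper(.036); ctrl.goto(kp(a0,.18),[np.pi,0,Y0])
p=shot("top","p3.png",(250,140,420,280),3.5)
ctrl.move_straight(kp(a0),feed=.12); set_gripper(0); st("g")
for d in np.arange(20,1061,20):
    yaw=np.interp(d,[0,80,980,1060],[Y0,YU,YU,np.radians(-110+1060-900+20)])
    a=a0+np.radians(d); ctrl.move_straight(kp(a),feed=.14,frame=[np.pi,0,yaw]) if (d<=80 or d>980) else ctrl.move_straight(kp(a),feed=.14)
    f=ctrl.get_contact_force()
    if np.hypot(*f[:2])>18: st("stop? %d"%d); break
st("end"); print(d, np.degrees(yaw))
```

```text
down t 97.3 tcp [0.4617 0.4789 0.0164] F [-0.1 -0.4  0.8] gap 0.0296
grip t 97.6 tcp [0.4617 0.479  0.0165] F [-0.  -1.4  7.1] gap 0.0163
lift t 98.5 tcp [0.4606 0.4779 0.1488] F [-0.  -0.  -1.7] gap 0.0161
placing t 101.7 tcp [0.5783 0.0507 0.0864] F [-1.8 -0.4  5.2] gap 0.0163
placed t 102.8 tcp [0.5776 0.0506 0.1694] F [-0.8  0.5  0.5] gap 0.0244
g t 105.8 tcp [ 0.5253 -0.1023  0.109 ] F [ 6.7 -1.7 -1.5] gap 0.0194
end t 122.0 tcp [ 0.5079 -0.0931  0.1078] F [-1.8 -2.9  7. ] gap 0.0193
1060 70.0
```

View pics/p3.png

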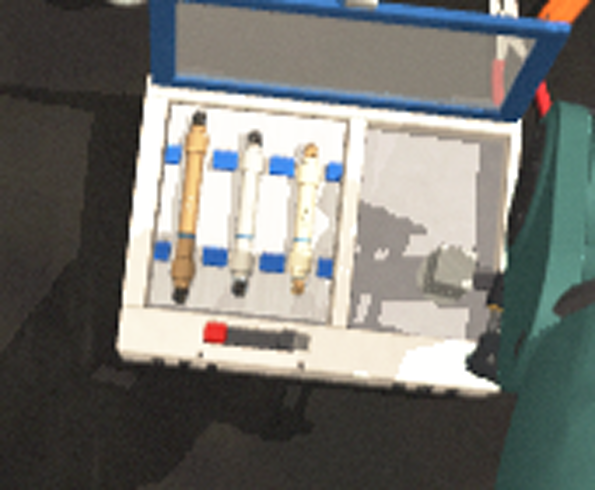

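All three columns lie in their bays at crop (190,205), (245,213) and (305,218). Now I'll feel for the lower stop.

Run:
```python
from h import *
a=np.radians(-130)
for i in range(1,16):
    b=a+np.radians(4)*i; ctrl.move_straight(kp(b),feed=.06,frame=[np.pi,0,max(np.radians(70),b+np.pi)]); f=ctrl.get_contact_force()
    ft=f[0]*np.sin(b)-f[1]*np.cos(b); print(i,round(np.degrees(b),1),"tang",round(ft,1),np.round(f,1))
    if ft>9: break
set_gripper(.036); e=ctrl.get_eef_pos(); print(np.degrees(np.arctan2(e[1]-K[1],e[0]-K[0]))); ctrl.move_straight([e[0],e[1],.19],feed=.2)
ctrl.goto([.42,.05,.32],[np.pi,0,np.radians(50)])
p=shot("top","p4.png",(250,140,420,280),3.5)
print("grip",[(np.round(d["centre"],1).tolist(),round(d["p"],2),np.round(atz(p,d["centre"],.1085),4)) for d in landmark_of(p,"crank_grip")][:2],ctrl.get_t())
```

```text
1 -126.0 tang 2.1 [-4.  -1.9  7.7]
2 -122.0 tang 2.1 [-3.7 -2.   8.3]
3 -118.0 tang 1.1 [-3.2 -3.7  8. ]
4 -114.0 tang 1.0 [-3.  -4.3  8.4]
5 -110.0 tang 1.3 [-2.9 -4.2  7.3]
6 -106.0 tang 1.3 [-2.7 -4.6  8.4]
7 -102.0 tang 0.7 [-1.9 -5.8  8.4]
8 -98.0 tang 1.5 [-2.3 -5.3  6.9]
9 -94.0 tang 0.5 [-0.9 -6.2  7.5]
10 -90.0 tang 0.8 [-0.8 -5.5  6.9]
11 -86.0 tang 1.1 [-0.7 -5.3  6.7]
12 -82.0 tang 3.2 [-2.2 -7.3  8.1]
13 -78.0 tang 8.8 [ -6.7 -10.6  13.1]
14 -74.0 tang 15.5 [-11.9 -14.8  17.6]
-74.06989569376032
grip [([397.6, 212.2], 0.65, array([ 0.5484, -0.0988,  0.1085]))] 127.7417
```

View pics/p4.png

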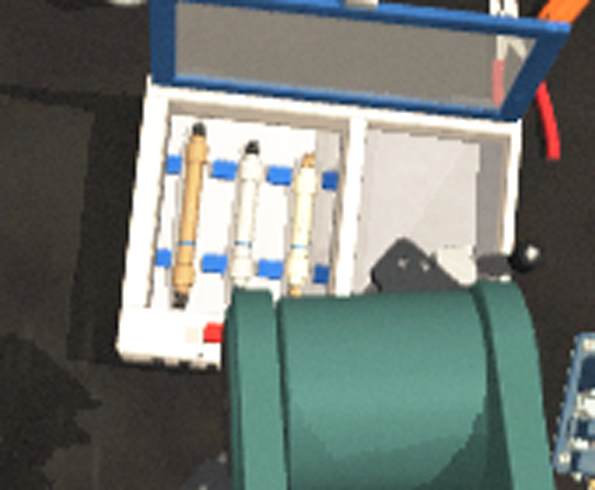

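The tray is down with the columns in it. Next: lift the crank off, stand it on the mat and check it.

Run:
```python
from h import *
o=[np.pi,0,np.radians(100)]
set_gripper(.046); ctrl.goto([*K,.17],o); ctrl.move_straight([*K,.083],feed=.12); st("d"); set_gripper(0); st("g")
for z in(.095,.115,.20): ctrl.move_straight([*K,z],feed=.12); st(z)
m=[.634,-.2345]; o=[np.pi,0,np.radians(58)]
ctrl.goto([*m,.15],o); ctrl.move_straight([*m,.055],feed=.15)
for z in np.arange(.051,.034,-.002):
    ctrl.move_straight([*m,z],feed=.04)
    if ctrl.get_contact_force()[2]>1.5: break
st("placed"); set_gripper(.044); ctrl.move_straight([*m,.16],feed=.15)
ctrl.goto([.50,0,.36],[np.pi,0,U[2]]); p=shot("top","p5.png",(260,120,500,290),3.3); print(ctrl.get_t())
set_gripper(0)
# feasibility of cover path
hg=T(U,.088,0); 
for x,z in((.16,.36),(.16,.24),(0.0,.25),(-.05,.2),(-.07,.1)): print(x,z,ctrl.inverse_kinematics(T(U,x,0,z),[np.pi,0,U[2]]) is not None)
```

```text
d t 130.0 tcp [ 0.5413 -0.0549  0.0836] F [-0.5 -1.1  0.3] gap 0.046
g t 130.4 tcp [ 0.5411 -0.0549  0.0835] F [-1.   0.1  6.2] gap 0.0284
0.095 t 130.7 tcp [ 0.541  -0.0549  0.0958] F [-4.2  0.9 14. ] gap 0.028
0.115 t 131.0 tcp [ 0.5408 -0.0549  0.1151] F [ 0.4  0.5 -3.8] gap 0.0279
0.2 t 131.8 tcp [ 0.5403 -0.0548  0.1992] F [-0.4  0.  -4.1] gap 0.0279
placed t 135.0 tcp [ 0.6343 -0.2345  0.0422] F [-6.4  3.9 15.4] gap 0.0279
137.7167
0.16 0.36 True
0.16 0.24 True
0.0 0.25 True
-0.05 0.2 True
-0.07 0.1 True
```

View pics/p5.png

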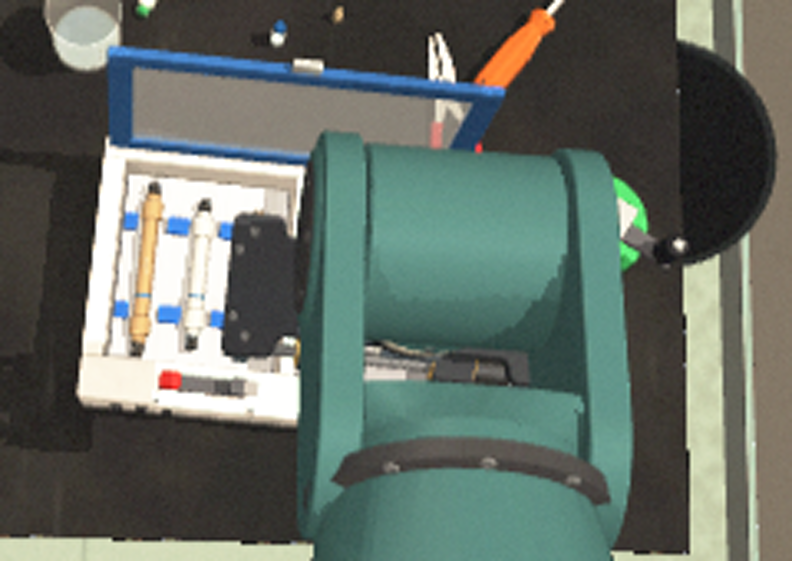

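The crank stands upright on the mat, with its knob at (680,246). The cover's top edge is at (308,66). Now push the cover over and press it shut.

Run:
```python
from h import *
o=[np.pi,0,U[2]]; r=.160
def tcp(th,off=0):
    d=np.array([-np.cos(th),np.sin(th)]); n=np.array([np.sin(th),np.cos(th)])
    P=np.array([.088,.0795])+r*d+(.004+off)*n; return T(U,P[0]+.016,0,P[1]+.011)
s=tcp(1.85,.015); ctrl.goto([s[0],s[1],.40],o); ctrl.move_straight(s,feed=.2); st("behind")
for th in list(np.arange(1.7,.05,-.15))+[.05]:
    ctrl.move_straight(tcp(th),feed=.15); f=ctrl.get_contact_force()
    print(round(th,2),np.round(f,1))
    if np.linalg.norm(f)>30: break
for dz in(0,.002,.004,.006,.008):
    t=tcp(0); t[2]-=dz; ctrl.move_straight(t,feed=.03); st(dz)
    if ctrl.get_contact_force()[2]>22: break
ctrl.wait(.2); t=tcp(0); t[2]=.20; ctrl.move_straight(t,feed=.15); st("up")
ctrl.goto([.43,.25,.35],[np.pi,0,U[2]]); p=shot("top","end.png",(140,120,500,290),2.2); st()
```

```text
behind t 140.4 tcp [0.7434 0.0245 0.2407] F [-0.3  0.   0.6] gap 0.0004
1.7 [ 0.7 -0.4  0.5]
1.55 [ 1.4 -1.1 -0. ]
1.4 [ 1.3 -0.2 -0.7]
1.25 [ 0.7 -1.1 -0.2]
1.1 [ 1.3 -0.2  1.4]
0.95 [ 1.  -0.5 -0.1]
0.8 [0.2 0.  1.5]
0.65 [ 0.1 -0.2  1.9]
0.5 [0.8 0.2 1.3]
0.35 [-0.4 -0.9  1.3]
0.2 [ 0.1 -0.1  1.5]
0.05 [ 0.4 -0.8  2. ]
0 t 144.6 tcp [0.5214 0.0421 0.0948] F [1.1 0.8 1.4] gap 0.0005
0.002 t 144.9 tcp [0.5215 0.0421 0.0931] F [-3.4  0.3 12.2] gap 0.0007
0.004 t 145.1 tcp [0.5215 0.0422 0.0916] F [-8.  -1.8 24.6] gap 0.0005
up t 146.2 tcp [0.5206 0.0421 0.199 ] F [ 0.8  1.  -1.1] gap 0.0003
 t 147.3 tcp [0.4302 0.2491 0.3488] F [-0.7 -0.2  0.4] gap -0.0
```

View pics/end.png

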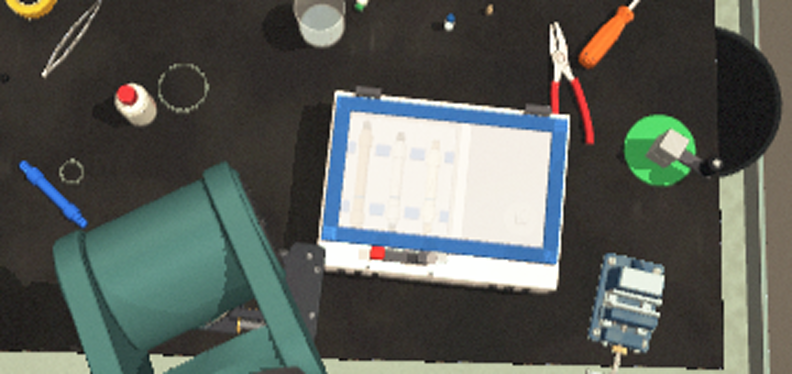

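The cover is shut and latched with the red tab home at (377,253). Three columns show under it, the crank is upright on the mat at (665,150), and the bottle stands at (135,103).

```bash
python3 -c "
from h import *
print(ctrl.job_done())"
```

```text
the job is handed in; nothing more can be done
None
```

I handed the job in at about 147 s: all three columns are in the tray, the tray is wound fully down, the crank stands on the mat, the cover is shut and held, and the bottle is still upright.

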